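# Stand a flat carton on edge, file it in the counter tray and close the bookend

### The arm

A 6-joint arm with a two-finger parallel gripper is mounted at the origin on a cart in front of the work surface, level with it; the furniture and walls round the work are solid. World frame = base frame: x ahead of the robot, y to its left, z up, the work surface at z = 0. Lengths are in m, angles in rad, forces in N, time in s.
With the tool pointing down it reaches from about 0.35 to 0.8 m from the base axis. Payload 7.3 kg.
Tool frame: the origin (TCP) lies between the finger pads; the fingertips stand 25 mm ahead of it and the grasp point (between the pads) lies 6 mm ahead of it (r.tip_extent is the distance from the TCP to the fingertips, in m); z points along the fingers, y is the direction in which the jaws open and shut (so a half turn about z gives the same grasp; the last joint's range is limited). The gripper opens to 85 mm and grips with 20 to 120 N. Pads are 22 mm wide; open, the fingers measure 114 mm over their backs; the gripper's body (76 mm by 85 mm) begins 54 mm behind the grasp point. The pads swing forward as they close: fully open they stand 13 mm farther back than shut.
Start: joints at [-1.445, 0.342, 1.524, -0, 1.275, -0.146], TCP at [0.141, -0.506, 0.256] pointing down, gripper open.
Joint ranges: [-2.53, 2.53], [-0.77, 2.02], [0.04, 2.7], [-1, 4.14], [0.28, 2.66], [-3.11, 3.11]. Speed limits (rad/s): [2.57, 2.57, 3.14, 3.14, 3.14, 3.14].

### API

Orientations are given as a unit quaternion [x, y, z, w].
In Python, from workcell import r, command_gripper, optics gives the robot as it stands. The module is installed in compiled form; this text tells all that it offers. Calls block until the motion is done:
- r.reach(position, orientation): joint-space move of the TCP to a pose.
- r.move_straight(position, orientation=None, speed=0.15, max_force=None): straight line of the TCP; orientation=None keeps the orientation; speed is the mean speed in m/s. With max_force (N) it stops when the force on the tool has changed by that much, and returns True; else False.
- r.movej(angles): joint-space move.
- command_gripper(opening, force=None): finger opening in m; force is the grip in N (None keeps the last); returns when the fingers have stopped.
- r.hold(seconds).
- r.solve_ik(position, orientation): joint angles nearest the present ones, or None.
- r.read_state(): the state.
- optics.get_image(name): name is "side" or "top" or "wrist"; returns (picture, depth): 384x512x3 uint8, red, green, blue; 384x512 float32, m along the optical axis (not along the pixel's ray), 0 where there is no reading.
- optics.camera_model(name): a dict with "K" (3x3 intrinsics, pixels), "k1" (the pictures are not rectified: a ray, as slopes to the right and down, at radius r is drawn at 1 + k1 r^2 times it, then the intrinsics apply), "R" (3x3) and "t" (3): a world point X has camera coordinates R X + t; the wrist camera has in their place "tool_from_camera" (4x4, takes a point from camera to tool coordinates, whose origin is the TCP and whose axes are the flange's). Camera axes: x right, y down, z forward; pixel columns grow to the right and rows downward; lengths in m; the calibration is good to about 2 mm. A picture is of the moment at which its call begins: read the wrist's pose just before it. camera_model takes no time and is no camera call.
A pose or a line that the arm cannot do raises r.PlanningError and nothing moves.
- r.finish_job(): hands the job in, once; it reports no verdict.
The state is a dict: "time_s": time; "joint_positions": joint angles; "dq": joint speeds; "tau": joint torques, N m; "eef_pos": TCP position; "eef_rot": TCP orientation; "contact_force": force on the tool from outside, world axes, zero at the start; "torque": the same for the moment, N m; "grip_width": finger opening in m.
Only numpy, scipy, OpenCV 4.12 (cv2) and the standard library are available. Lean on these libraries where they do the work, as an engineer would, in place of code of your own. Each camera call takes 0.05 s, during which the arm holds its last target.

### The job

The green carton lies flat on the wooden stand's step, its far long side sticking out over the lower landing. Press that side down and tip the carton over the step's edge so that it stands free on its long thin edge on the landing, between step and low fence; then let go, take it by its thin dimension and stand it upright in the grey tray, square between the carton already there and the blue bookend, about in the middle of the tray's width, and let go again. Last, slide the bookend up until both cartons stand snugly upright between it and the tray's back wall, without knocking the second carton over or shifting the thread spools or the tin.

Things in the scene. Friction and masses are not known exactly. Their poses are not given: they have to be found in the camera images.
- stand: fixed wooden stand, 150 mm wide (y), x -80 to +62 mm. Origin on the counter under the step's edge (x = 0, mid-width); x from step to landing (away from the robot, within 0.3 rad), y along the edge, z up. Step: x -80 to 0 mm, top 30 mm above the counter. Landing: x 0 to 54 mm, top at 8 mm (a 22 mm drop). Low fence behind it: x 54 to 60 mm, top at 38 mm
- carton_mid (a point): centre of the closed green carton, 62 x 110 x 28 mm, 0.1 to 0.15 kg, that starts flat on the step. Own x axis: its 62 mm side, y: 110 mm, z: the 28 mm thickness. At the start its axes are within 0.04 rad of the stand's and its +x side overhangs the step's edge by 22 to 25 mm; upright, x is vertical and it is 62 mm tall
- tray: fixed grey tray, 210 (x) x 140 (y) mm. Origin: centre of its underside, on the counter; x towards its back wall (away from the robot, within 0.2 rad), z up. Floor 6 mm above the origin; inner face of the 75 mm high wall at x = +95 mm; other sides open. Cartons stand with their 28 mm along x, 110 mm along y; the moved one ends with its centre at x = +53 mm, y = 0, 37 mm up
- carton: the same carton; origin: centre of the face it first lies on, axes as carton_mid. Pressed on the overhang it pivots on the step's edge and from about 30 degrees drops further by itself onto the landing; if it is left leaning (often at 45 to 50 degrees) on the step's edge, pushing its raised side towards +x and slightly up with it makes it settle upright between step and fence
- mate_mid (a point): centre of a second, like carton (62 x 110 x 28 mm) standing upright on its long thin edge in the tray, within a few mm of the back wall (centre near tray x = +79 mm, y within 6 mm of 0). Own x: its 62 mm side (vertical), y: 110 mm, z: the 28 mm thickness
- mate: the same second carton; origin: the centre of a 62 x 110 mm face
- bookend_plate (a point): centre of the blue bookend's upright plate, 4 mm thick (tray x), 100 mm wide, 62 mm high, top 69 mm above the counter. Its foot, 38 x 100 x 3 mm, lies on the tray floor on the side away from the wall. Axes as the tray's. Push the plate from the foot side
- bookend (a joint): sliding of the bookend, m: grows towards the tray's back wall, 0 to 0.1; its plate's face towards the wall is at tray x = -0.045 + joint. Starts at 0 to 0.02, reads about 0.084 with both cartons closed up, needs about 2 N to slide and stays where it is left
- spool_red: bystander: red thread spool, 28 x 28 x 48 mm, standing; origin at its underside
- spool_navy: bystander: navy thread spool, same size
- spool_white: bystander: white thread spool, same size
- tin: bystander: round red tin, 69 mm across, 26 mm high; origin at its underside
There are look-alikes about, which are no part of the job. What is shaped like the carton but red is not meant.

How it is judged:
On the way, in this order (a step that is already met when the one before it is completed fails the run):
1. the carton stands free on its long thin edge on the stand's landing, upright and untouched by the fingers (angle between the x axis of carton and the z axis of stand, either way round below 0.12 rad and z of carton_mid in the frame of stand between 0.034 and 0.044 m and x of carton_mid in the frame of stand between 0.008 and 0.042 m and y of carton_mid in the frame of stand between -0.06 and 0.06 m and contact force between carton and the fingers below 0.05 N and linear speed of carton below 0.02 m/s and angular speed of carton below 0.2 rad/s), for 0.2 s.
2. the carton stands upright in the tray between the second carton and the bookend, square to the tray and released (angle between the x axis of carton and the z axis of tray, either way round below 0.1 rad and angle between the z axis of carton and the x axis of tray, either way round below 0.15 rad and z of carton_mid in the frame of tray between 0.033 and 0.042 m and y of carton_mid in the frame of tray between -0.022 and 0.022 m and x of carton_mid in the frame of tray between -0.03 and 0.062 m and contact force between carton and the fingers below 0.05 N and linear speed of carton below 0.02 m/s and angular speed of carton below 0.2 rad/s), for 0.2 s.
At the end, for the whole second after the job is handed in: Both cartons upright in the tray (0.1 rad) at rest: the moved one square within 0.15 rad, centre at tray x 46 to 59 mm, within 22 mm of the middle line; the second at tray x 74 to 86 mm, within 30 mm of it; bookend joint over 0.0795; all released (angle between the x axis of each of carton, mate and the z axis of tray, either way round below 0.1 rad and angle between the z axis of carton and the x axis of tray, either way round below 0.15 rad and z of carton_mid in the frame of tray between 0.033 and 0.042 m and y of carton_mid in the frame of tray between -0.022 and 0.022 m and x of carton_mid in the frame of tray between 0.046 and 0.059 m and contact force between carton and the fingers below 0.05 N and linear speed of each of carton, mate below 0.02 m/s and angular speed of carton below 0.2 rad/s and x of mate_mid in the frame of tray between 0.074 and 0.086 m and y of mate_mid in the frame of tray between -0.03 and 0.03 m and value of joint bookend above 0.0795 m); the robot touches nothing.
It fails at once if a spool or the tin is moved more than 30 mm (distance of any of spool_red, spool_navy, spool_white, tin from where it was at the start of the episode above 0.03 m).
It fails at once if the second carton is tipped over (angle between the x axis of mate and the z axis of tray, either way round above 0.5 rad).
It also fails if it takes over 72 s, if anything falls off the work surface, if the arm or the gripper's body presses on something with over 40 N, if the wrist force passes 120 N, or if a joint passes its speed limit or range.

## Working session

There is one attempt and no reset: what is moved stays moved. The work goes in short steps, each a Python script; the robot and the scene stay as the last script left them, time stands still between calls to the robot, and variables do not carry over. Pictures are saved under pics/ and viewed, and the job is handed in when it is done.

```bash
mkdir -p pics; ls; python3 - <<'E'
from workcell import r, command_gripper, optics
import cv2,numpy as np
np.set_printoptions(precision=4,suppress=True)
for n in ["side","top","wrist"]:
    p,d=optics.get_image(n)
    cv2.imwrite(f"pics/{n}0.png",p[:,:,::-1]); np.savez(f"pics/{n}0.npz",p=p,d=d)
    print(n,optics.camera_model(n),d.min(),d.max())
print(r.read_state())
E
```

```text
pics
side {'K': array([[372.612 ,   0.    , 245.7601],
       [  0.    , 372.612 , 189.4193],
       [  0.    ,   0.    ,   1.    ]]), 'k1': -0.12079235069028736, 'R': array([[ 0.9997, -0.0236, -0.0062],
       [-0.0147, -0.3801, -0.9248],
       [ 0.0194,  0.9247, -0.3803]]), 't': array([-0.6281,  0.0251,  1.3169])} 0.0 3.9999874
top {'K': array([[479.0727,   0.    , 248.9806],
       [  0.    , 479.0727, 185.3747],
       [  0.    ,   0.    ,   1.    ]]), 'k1': -0.08967230307552541, 'R': array([[ 0.059 , -0.9982, -0.007 ],
       [-0.8648, -0.0476, -0.4999],
       [ 0.4987,  0.0355, -0.866 ]]), 't': array([-0.1196,  0.5561,  1.7097])} 0.0 3.2758603
wrist {'K': array([[288.8396,   0.    , 251.0992],
       [  0.    , 288.8396, 193.3964],
       [  0.    ,   0.    ,   1.    ]]), 'k1': -0.06365713189304878, 'tool_from_camera': array([[ 0.0012, -0.9553, -0.2958,  0.0754],
       [ 1.    ,  0.0012,  0.0003, -0.    ],
       [ 0.0001, -0.2958,  0.9553, -0.1164],
       [ 0.    ,  0.    ,  0.    ,  1.    ]])} 0.0 1.6296573
{'time_s': 0.15, 'joint_positions': array([-1.445 ,  0.3426,  1.5247, -0.    ,  1.2754, -0.146 ]), 'dq': array([-0.0002, -0.0009, -0.0031,  0.0009,  0.0007,  0.0006]), 'tau': array([  0.0007, -43.3909, -24.6147,  -0.0002,   0.0057,  -0.    ]), 'eef_pos': array([ 0.1409, -0.5055,  0.2558]), 'eef_rot': array([ 0.9908,  0.1355, -0.    , -0.0005]), 'contact_force': array([-0.4968, -0.9123,  0.6538]), 'torque': array([0.0272, 0.0036, 0.0033]), 'grip_width': 0.08589335706744747}
```

View pics/side0.png

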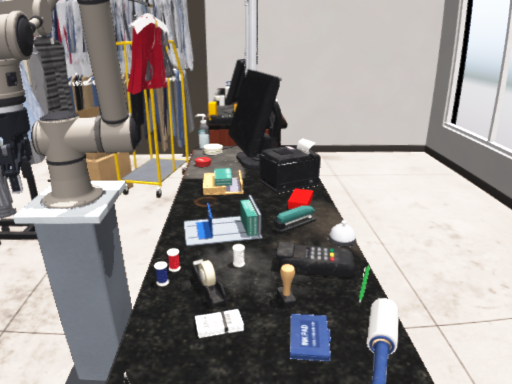

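View pics/top0.png

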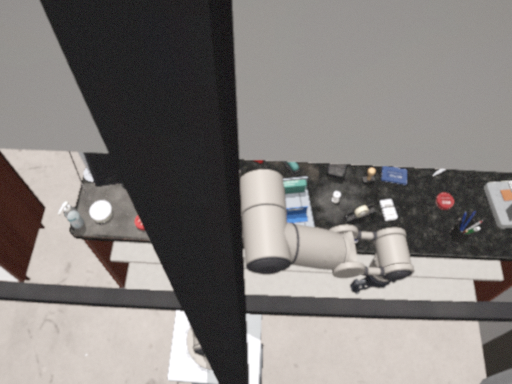

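View pics/wrist0.png

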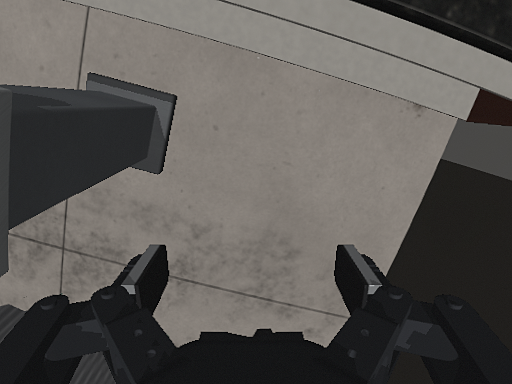

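Side view: stand with the green carton at about (222,178), tray with second carton at (251,216) and bookend at (210,217). The top view is blocked by a beam and the arm. I'll get rough positions from the side view, then use the wrist camera.

```bash
cat > h.py <<'E'
import numpy as np,cv2
from scipy.spatial.transform import Rotation as Ro
np.set_printoptions(precision=4,suppress=True)
def rays(m,uv):
    uv=np.atleast_2d(np.asarray(uv,float)); K=m["K"]
    d=np.stack([(uv[:,0]-K[0,2])/K[0,0],(uv[:,1]-K[1,2])/K[1,1]],1)
    x=d.copy()
    for _ in range(30): x=d/(1+m["k1"]*(x**2).sum(1,keepdims=True))
    return np.c_[x,np.ones(len(x))]
def pose(m,st=None):
    "R,t world_from_camera"
    if "R" in m: return m["R"].T,-m["R"].T@m["t"]
    T=np.eye(4);T[:3,:3]=Ro.from_quat(st["eef_rot"]).as_matrix();T[:3,3]=st["eef_pos"]
    T=T@m["tool_from_camera"]; return T[:3,:3],T[:3,3]
def cast(m,uv,z,st=None):
    R,t=pose(m,st); d=rays(m,uv)@R.T
    return t+d*((z-t[2])/d[:,2])[:,None]
def pts(m,d,uv,st=None):
    R,t=pose(m,st); uv=np.atleast_2d(np.asarray(uv,int))
    z=d[uv[:,1],uv[:,0]]
    return (rays(m,uv)*z[:,None])@R.T+t
def cloud(m,d,mask,st=None):
    v,u=np.nonzero(mask&(d>0)); return pts(m,d,np.c_[u,v],st),np.c_[u,v]
E
python3 - <<'E'
from h import *
from workcell import r,optics
for n,L in [("side",dict(carton=(222,174),standbase=(222,188),mate=(253,217),matetop=(246,202),book=(209,218),trayL=(187,238),trayR=(258,238),trayfloor=(225,228),red=(173,262),navy=(161,275),white=(238,256),tin=(203,161),redbox=(299,200),stapler=(295,215))),("top",dict(white=(336,197),mate=(295,185),book=(296,215),redx=(260,161),tin=(140,223),redtin2=(445,201),g=(291,165)))]:
    a=np.load(f"pics/{n}0.npz");m=optics.camera_model(n)
    for k,v in L.items(): print(n,k,pts(m,a['d'],v)[0])
p=np.load("pics/side0.npz")['p'][140:290,140:330,::-1]
cv2.imwrite("pics/sidecrop.png",cv2.resize(p,None,fx=4,fy=4,interpolation=cv2.INTER_CUBIC))
E
```

```text
side carton [0.5436 0.0495 0.0587]
side standbase [ 0.5444 -0.003   0.0252]
side mate [ 0.6409 -0.3161  0.0659]
side matetop [ 0.6241 -0.2259  0.0702]
side book [ 0.5192 -0.2925  0.053 ]
side trayL [ 0.4578 -0.3202  0.0059]
side trayR [ 0.6548 -0.319   0.0018]
side trayfloor [ 0.5617 -0.264   0.0055]
side red [ 0.4434 -0.4688  0.0252]
side navy [ 0.4252 -0.5263  0.0284]
side white [ 0.599  -0.4573  0.0323]
side tin [0.4519 0.3043 0.0269]
side redbox [ 0.7985 -0.1235  0.0281]
side stapler [ 0.7651 -0.2592  0.0414]
top white [ 0.5877 -0.4412  0.043 ]
top mate [ 0.619  -0.2713  0.0705]
top book [ 0.5144 -0.2813  0.008 ]
top redx [ 0.7658 -0.1225  0.011 ]
top tin [0.4315 0.3429 0.0318]
top redtin2 [ 0.6011 -0.8975  0.0287]
top g [ 0.7316 -0.2552  0.0438]
```

View pics/sidecrop.png

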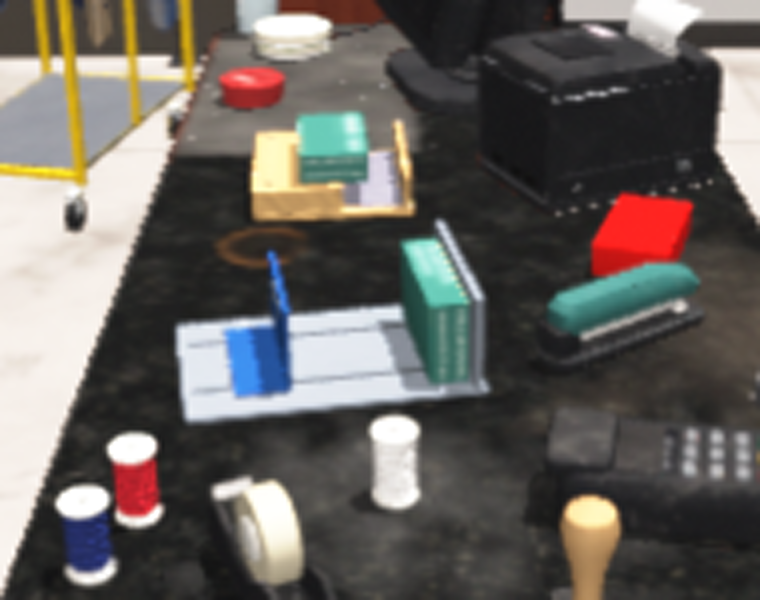

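Look-alikes: the green carton on the stand (side 222,174), the second green carton in the tray (252,217), the green stapler (295,215), and the red carton-shaped box (299,200). I choose the one on the stand. The crop confirms it: a flat green box on the wooden step, overhanging towards the fence. Next, close wrist views.

```bash
cat >> h.py <<'E'
def Q(yaw,flip=0):
    "tool down, tool x at world yaw"
    c,s=np.cos(yaw),np.sin(yaw)
    return Ro.from_matrix(np.array([[c,s,0],[s,-c,0],[0,0,-1.]])).as_quat()
def snap(name,tag):
    from workcell import r,optics
    st=r.read_state(); p,d=optics.get_image(name)
    np.savez(f"pics/{tag}.npz",p=p,d=d,pos=st["eef_pos"],rot=st["eef_rot"])
    cv2.imwrite(f"pics/{tag}.png",p[:,:,::-1]); return p,d,st
def load(tag):
    a=np.load(f"pics/{tag}.npz"); return a["p"],a["d"],dict(eef_pos=a["pos"],eef_rot=a["rot"])
E
python3 - <<'E'
from h import *
from workcell import r,optics
r.reach([0.60,-0.26,0.25],Q(0)); r.hold(0.3); snap("wrist","w_tray")
r.reach([0.58,0.04,0.22],Q(0)); r.hold(0.3); snap("wrist","w_stand")
print(r.read_state()["time_s"],r.read_state()["eef_pos"],r.read_state()["joint_positions"])
E
```

```text
3.8917 [0.5801 0.0393 0.2199] [-0.0641  0.4745  1.4197 -0.0001  1.2474  1.5078]
```

View pics/w_tray.png

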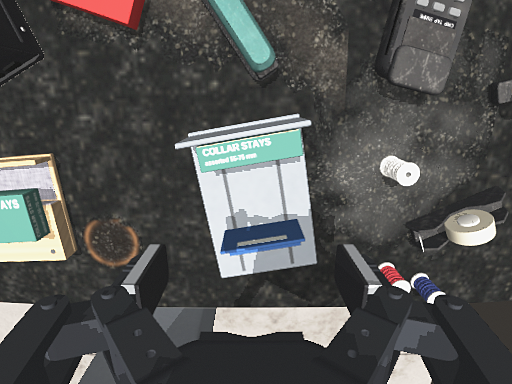

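View pics/w_stand.png

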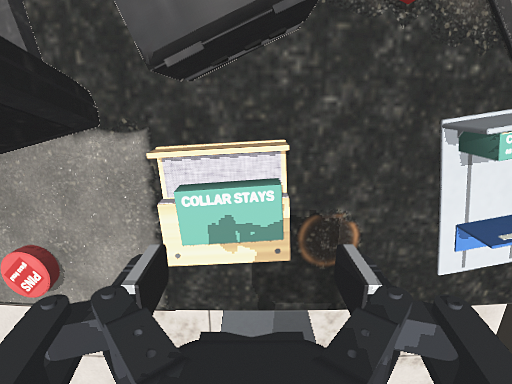

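Both wrist views are clear. Stand: carton centre (230,215), fence (218,150), tin (30,272). Tray: wall top (245,132), second carton's top (250,150), bookend (263,237). Now to measure them.

```bash
python3 - <<'E'
from h import *
from workcell import r,optics
m=optics.camera_model("wrist")
def rect(P): 
    (c,s,a)=cv2.minAreaRect((P[:,:2]*1000).astype(np.float32)); b=cv2.boxPoints((c,s,a)); return np.array(c),np.array(s),a,b
def maskpts(tag,z0,z1,sel=None,box=None):
    p,d,st=load(tag); hsv=cv2.cvtColor(p,cv2.COLOR_RGB2HSV)
    M=np.ones(d.shape,bool) if sel is None else sel(hsv)
    if box: B=np.zeros_like(M);B[box[1]:box[3],box[0]:box[2]]=1;M&=B
    P,uv=cloud(m,d,M,st); k=(P[:,2]>z0)&(P[:,2]<z1); 
    mm=np.zeros(d.shape,np.uint8); mm[uv[k,1],uv[k,0]]=1
    n,l,s,_=cv2.connectedComponentsWithStats(mm); i=1+s[1:,4].argmax()
    k2=l[uv[:,1],uv[:,0]]==i
    return P[k2&k],uv[k2&k]
g=lambda h:(h[...,0]>70)&(h[...,0]<95)&(h[...,1]>90)
w=lambda h:(h[...,0]>8)&(h[...,0]<32)&(h[...,1]>40)
bx=(140,130,300,275)
def rep(n,P):
    c,s,a,b=rect(P); print(n,len(P),"z",np.median(P[:,2]),"c",c,"size",s,"ang",a); print(b.tolist())
P,_=maskpts("w_stand",.05,.066,None,bx); rep("cartontop",P)
P,_=maskpts("w_stand",.024,.034,w,bx); rep("step",P)
P,_=maskpts("w_stand",.035,.045,w,(140,130,300,165)); rep("fence",P)
P,_=maskpts("w_stand",.004,.012,None,bx); rep("landing",P)
P,_=maskpts("w_tray",.060,.072,g,(180,110,320,180)); rep("matetop",P)
P,_=maskpts("w_tray",.0725,.082,None,(165,100,320,180)); rep("wall",P)
P,_=maskpts("w_tray",.003,.0085,None,(185,110,325,285)); rep("floor",P)
bl=lambda h:(h[...,0]>100)&(h[...,0]<125)&(h[...,1]>120)
P,_=maskpts("w_tray",.062,.075,bl,(205,210,320,270)); rep("booktop",P)
P,_=maskpts("w_tray",.006,.0135,bl,(205,210,320,270)); rep("bookfoot",P)
E
```

```text
cartontop 6036 z 0.05718920947164366 c [544.2022  61.2009] size [ 62.8868 110.8117] ang 4.112880229949951
[[508.865966796875, 114.20887756347656], [516.8135986328125, 3.6825335025787354], [579.5384521484375, 8.192878723144531], [571.5908203125, 118.71922302246094]]
step 1136 z 0.028932972505007842 c [513.6169  35.5847] size [80.2956 81.8553] ang 2.4772160053253174
[[471.7376708984375, 74.73887634277344], [475.275634765625, -7.039959907531738], [555.4962158203125, -3.5694122314453125], [551.958251953125, 78.20942687988281]]
fence 46 z 0.036344022608604504 c [608.2104 130.4039] size [ 1.3815 36.7786] ang 2.460693836212158
[[606.7307739257812, 148.74659729003906], [608.3098754882812, 112.00191497802734], [609.6901245117188, 112.06123352050781], [608.1110229492188, 148.805908203125]]
landing 3794 z 0.007199927078726048 c [576.2859  72.6612] size [ 50.3183 150.7157] ang 3.248915195465088
[[546.8963623046875, 146.4720458984375], [555.43798828125, -4.001467227935791], [605.6754150390625, -1.1497344970703125], [597.1337890625, 149.3237762451172]]
matetop 743 z 0.06710340761536387 c [ 628.157
[... 603 characters left out ...]
677734375, -217.20428466796875], [458.34820556640625, -354.5245361328125], [648.7984008789062, -321.47772216796875], [624.9706420898438, -184.157470703125]]
booktop 404 z 0.06681953289914266 c [ 518.9079 -272.8974] size [ 4.3914 98.1197] ang 10.14638614654541
[[508.10394287109375, -224.99159240722656], [525.3890991210938, -321.5768127441406], [529.7118530273438, -320.80322265625], [512.4266967773438, -224.21798706054688]]
bookfoot 171 z 0.008299307821048207 c [ 484.2354 -278.9342] size [ 4.9464 97.3772] ang 10.028020858764648
[[473.3218994140625, -231.42013549804688], [490.27813720703125, -327.3096618652344], [495.14898681640625, -326.4483337402344], [478.1927490234375, -230.55880737304688]]
```

Everything was measured consistently, and the spec sizes are reproduced:
- Stand origin ≈ (0.5515, 0.0712), yaw ≈ 0.056, overhang ≈ 23.6 mm.
- Tray origin ≈ (0.550, -0.268), yaw ≈ 0.173.
- Bookend joint ≈ 0.016.

Now the press.

```bash
cat >> h.py <<'E'
SO=np.array([.5515,.0712]);SY=.056
TO=np.array([.5499,-.268]);TY=.173
def S(x,y,z): c,s=np.cos(SY),np.sin(SY); return [SO[0]+c*x-s*y,SO[1]+s*x+c*y,z]
def T(x,y,z): c,s=np.cos(TY),np.sin(TY); return [TO[0]+c*x-s*y,TO[1]+s*x+c*y,z]
E
python3 - <<'E'
from h import *
from workcell import r,optics,command_gripper
command_gripper(0.0,40)
q=Q(SY); L=.025; y=-.009
print(r.tip_extent)
r.reach(S(.028,y,.11+L),q)
r.move_straight(S(.0275,y,.062+L),q,.12)
for x,z in [(.0275,.053),(.031,.050),(.034,.046)]:
    print(r.move_straight(S(x,y,z+L),q,.03,max_force=15),r.read_state()["contact_force"])
r.hold(.3); snap("side","s1"); snap("wrist","w1")
r.move_straight(S(.034,y,.12+L),q,.2)
r.reach([0.60,0.05,0.25],Q(0)); r.hold(.2); snap("wrist","w2"); print(r.read_state()["time_s"])
a=cv2.imread("pics/s1.png")[130:230,140:290]; cv2.imwrite("pics/s1c.png",cv2.resize(a,None,fx=5,fy=5,interpolation=cv2.INTER_CUBIC))
E
```

```text
0.025
False [4.4516 0.5449 5.0663]
False [5.0746 0.0521 5.371 ]
False [6.5042 0.1072 4.6739]
8.3917
```

View pics/s1c.png

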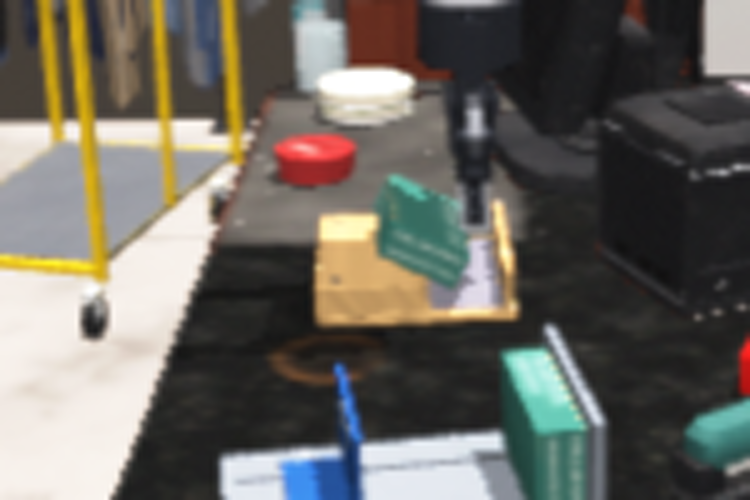

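View pics/w2.png

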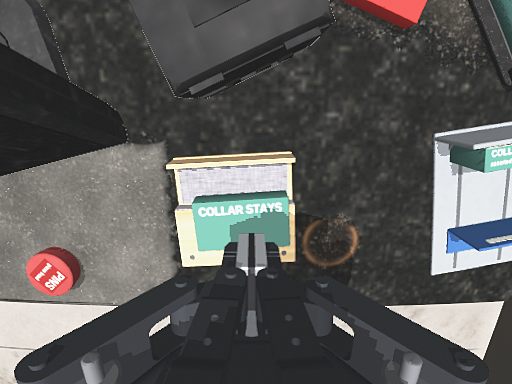

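The side crop shows it tilted about 40° under the finger. In the last wrist view it lies flat on the step again, about (242,220), having dropped back as the finger lifted. I'll re-measure the overhang and press further.

```bash
cat >> h.py <<'E'
def maskpts(tag,z0,z1,sel=None,box=None):
    from workcell import optics
    m=optics.camera_model("wrist")
    p,d,st=load(tag); hsv=cv2.cvtColor(p,cv2.COLOR_RGB2HSV)
    M=np.ones(d.shape,bool) if sel is None else sel(hsv)
    if box: B=np.zeros_like(M);B[box[1]:box[3],box[0]:box[2]]=1;M&=B
    P,uv=cloud(m,d,M,st); k=(P[:,2]>z0)&(P[:,2]<z1)
    mm=np.zeros(d.shape,np.uint8); mm[uv[k,1],uv[k,0]]=1
    n,l,s,_=cv2.connectedComponentsWithStats(mm); i=1+s[1:,4].argmax()
    k2=l[uv[:,1],uv[:,0]]==i
    return P[k2&k],uv[k2&k]
green=lambda h:(h[...,0]>70)&(h[...,0]<95)&(h[...,1]>90)
def rect(P):
    c,s,a=cv2.minAreaRect((P[:,:2]*1000).astype(np.float32)); return np.array(c),np.array(s),a,cv2.boxPoints((c,s,a))
def inS(p): p=np.asarray(p)[:2]-SO; c,s=np.cos(SY),np.sin(SY); return np.array([c*p[0]+s*p[1],-s*p[0]+c*p[1]])
def inT(p): p=np.asarray(p)[:2]-TO; c,s=np.cos(TY),np.sin(TY); return np.array([c*p[0]+s*p[1],-s*p[0]+c*p[1]])
E
python3 - <<'E'
from h import *
P,_=maskpts("w2",.05,.066,None,(160,150,310,275)); c,s,a,b=rect(P); print(c,s,a,[inS(x/1000)*1000 for x in b],np.median(P[:,2]))
P,_=maskpts("w2",.004,.012,None,(160,150,310,275)); c,s,a,b=rect(P); print(c,s,a,[inS(x/1000)*1000 for x in b])
E
```

```text
[539.9788  60.9594] [ 63.0952 111.0275] 4.076875686645508 [array([-44.4616,  45.4496]), array([-42.7791, -65.5652]), array([ 20.3089, -64.6091]), array([18.6264, 46.4057])] 0.05719498227507616
[575.5478  72.5704] [ 48.8083 150.5452] 3.2245569229125977 [array([-0.3384, 75.288 ]), array([ -0.2963, -75.2572]), array([ 48.512 , -75.2435]), array([48.47  , 75.3016])]
```

The first press slid it back 4 mm (overhang now ≈ 19.5 mm), so the tipping angle became too large. I'll push it from behind to about 27 mm of overhang, then press farther out.

```bash
python3 - <<'E'
from h import *
from workcell import r,optics,command_gripper
q=Q(SY); L=.025; y=-.0095
r.reach(S(-.064,y,.10+L),q)
r.move_straight(S(-.064,y,.037+L),q,.12,max_force=15)
print(r.read_state()["eef_pos"])
print(r.move_straight(S(-.0458,y,.037+L),q,.025,max_force=15),r.read_state()["contact_force"])
r.move_straight(S(-.055,y,.037+L),q,.1)
r.move_straight(S(-.055,y,.12+L),q,.25)
r.reach([0.60,0.05,0.25],Q(0)); r.hold(.15); snap("wrist","w3")
P,_=maskpts("w3",.05,.066,None,(160,150,310,275)); c,s,a,b=rect(P); print(c,s,a,[inS(x/1000)*1000 for x in b])
over=max(inS(x/1000)[0] for x in b); print(over,r.read_state()["time_s"])
if .023<over<.031:
    r.reach(S(.029,y,.10+L),q)
    r.move_straight(S(.029,y,.062+L),q,.12)
    for x,z in [(.0295,.053),(.032,.049)]:
        print(r.move_straight(S(x,y,z+L),q,.04,max_force=15),r.read_state()["contact_force"])
    r.hold(.3); snap("side","s4")
    r.move_straight(S(.036,y,.12+L),q,.25)
    r.reach([0.60,0.05,0.25],Q(0)); r.hold(.2); snap("wrist","w4"); snap("side","s4b");print(r.read_state()["time_s"])
    a=[cv2.resize(cv2.imread(f"pics/{t}.png")[140:210,180:260],None,fx=5,fy=5) for t in("s4","s4b")]
    cv2.imwrite("pics/s4c.png",np.hstack(a))
E
```

```text
[0.4891 0.0581 0.0626]
False [0.5056 0.6555 0.2887]
[548.4883  60.8909] [ 62.8843 110.5505] 3.6062545776367188 [array([-35.4091,  44.9313]), array([-34.6417, -65.6165]), array([ 28.2411, -65.18  ]), array([27.4737, 45.3678])]
0.028241093052517697 12.225
False [1.4835 0.6487 3.3198]
False [4.3296 0.2957 2.8413]
15.5
```

View pics/s4c.png

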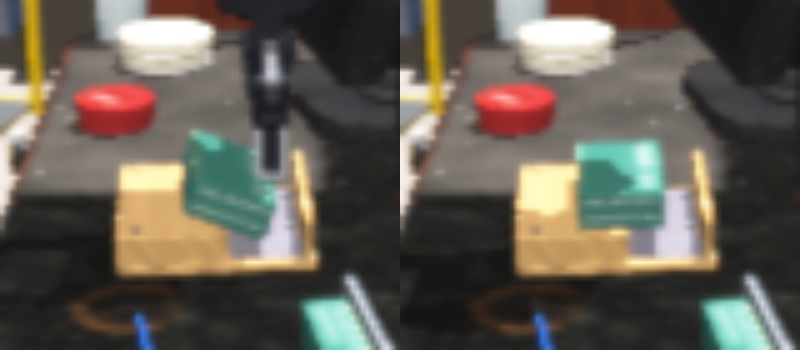

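View pics/w4.png

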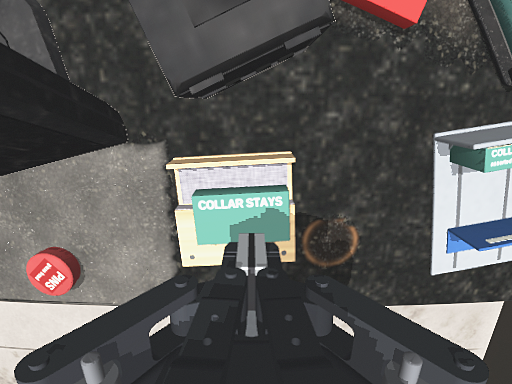

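It tilted about 25-30° under the finger, then fell back flat again (side crop right, (620,185)). I'll measure, then press in one curve that follows the carton down and outward to about 50°.

```bash
python3 - <<'E'
from h import *
from workcell import r,optics,command_gripper
q=Q(SY); L=.025; y=-.0095
P,_=maskpts("w4",.05,.066,None,(160,150,310,275)); c,s,a,b=rect(P); print(c,s,a,[inS(x/1000)*1000 for x in b])
over=np.sort([inS(x/1000)[0] for x in b])[2:].mean(); print("over",over)
if over>.022:
    e0=over-.008
    r.reach(S(e0+.011,y,.09+L),q)
    r.move_straight(S(e0+.011,y,.060+L),q,.12)
    for e,th in [(e0,20),(e0+.002,30),(.0235,40),(.026,47),(.0285,53)]:
        t=np.radians(th); z=.030+(.028-e*np.sin(t))/np.cos(t)
        print(e,z,r.move_straight(S(e+.011,y,z+L),q,.04,max_force=20),r.read_state()["contact_force"])
    snap("side","s5"); r.hold(.2)
    r.move_straight(S(.040,y,.08+L),q,.25)
    r.move_straight(S(.040,y,.14+L),q,.25)
    snap("side","s5b"); r.reach([0.60,0.05,0.25],Q(0)); r.hold(.1); snap("wrist","w5"); print(r.read_state()["time_s"])
    a=[cv2.resize(cv2.imread(f"pics/{t}.png")[140:210,180:260],None,fx=5,fy=5) for t in("s5","s5b")]
    cv2.imwrite("pics/s5c.png",np.hstack(a))
E
```

```text
[547.8241  60.6875] [ 62.88   110.6113] 3.2733993530273438 [array([-35.761 ,  44.9798]), array([-35.6359, -65.6314]), array([ 27.2439, -65.5603]), array([27.1189, 45.0509])]
over 0.027181403003097723
0.019181403003097723 0.052815517884733626 False [0.162  0.5703 0.4599]
0.021181403003097725 0.05010252634896662 False [-0.0666 -0.096   0.6204]
0.0235 0.046832562768637724 False [-0.3315  0.323   0.0163]
0.026 0.043174230737267755 False [-0.3827  0.647   0.2283]
0.0285 0.03870514653524784 False [-0.6879  0.3839 -0.6029]
19.475
```

View pics/s5c.png

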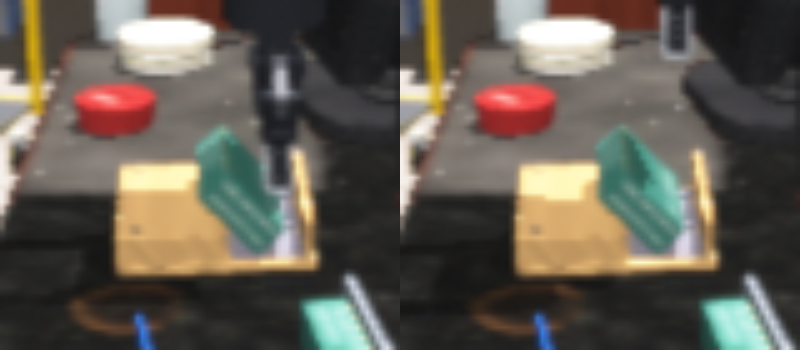

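View pics/w5.png

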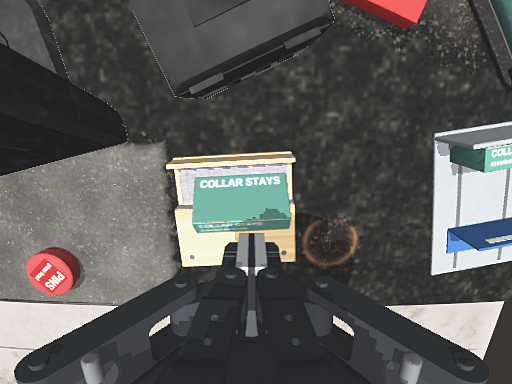

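It leans at about 48° on the step's edge (side crop right, (640,190)). Now I push the raised side towards +x and slightly up.

```bash
python3 - <<'E'
from h import *
from workcell import r,optics,command_gripper
q=Q(SY); L=.025; y=-.0095
r.reach(S(-.048,y,.12+L),q)
r.move_straight(S(-.048,y,.042+L),q,.15,max_force=15)
for x,z,v in [(-.030,.044,.06),(-.018,.050,.04),(-.006,.056,.03)]:
    print(r.move_straight(S(x,y,z+L),q,v,max_force=15),r.read_state()["contact_force"])
r.hold(.2); snap("side","s6")
r.move_straight(S(-.030,y,.056+L),q,.1)
r.move_straight(S(-.040,y,.13+L),q,.25)
snap("side","s6b"); r.reach([0.60,0.05,0.25],Q(0)); r.hold(.15); snap("wrist","w6"); print(r.read_state()["time_s"])
a=[cv2.resize(cv2.imread(f"pics/{t}.png")[140:210,180:260],None,fx=5,fy=5) for t in("s6","s6b")]
cv2.imwrite("pics/s6c.png",np.hstack(a))
P,_=maskpts("w6",.060,.078,None,(160,150,310,275)); c,s,a,b=rect(P); print(c,s,a,np.median(P[:,2]),inS(c/1000)*1000,[inS(x/1000)*1000 for x in b])
E
```

```text
False [ 0.6842  0.1135 -0.6335]
False [ 0.6579  0.6329 -0.3244]
False [ 0.0519 -0.0496  1.2111]
24.225
[586.4664  63.3733] [ 29.0645 109.9602] 3.221029758453369 0.06912334552467964 [34.4735 -9.7715] [array([19.9293, 45.2055]), array([ 19.9532, -64.7548]), array([ 49.0177, -64.7484]), array([48.9938, 45.2118])]
```

View pics/s6c.png

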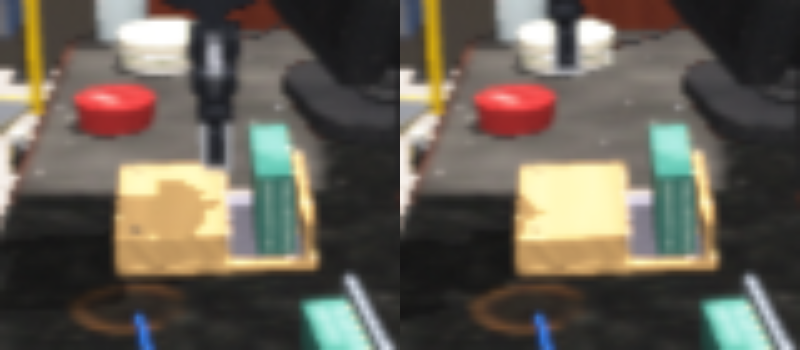

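View pics/w6.png

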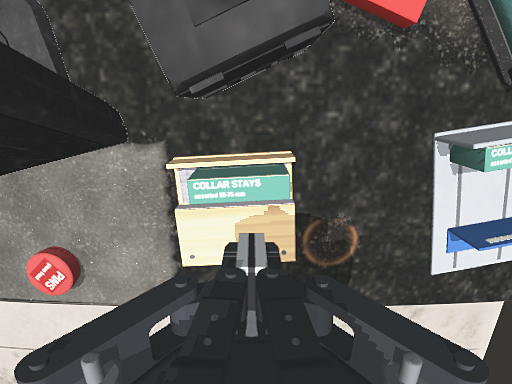

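The carton stands upright on the landing: centre at stand x 34.5, y -9.8 mm, top at 0.069-0.070. Next I grasp it across the 28 mm thickness, keeping the tips above the fence, and place it in the tray.

```bash
python3 - <<'E'
from h import *
from workcell import r,optics,command_gripper
q=Q(SY+np.pi/2+.0); x,y=.0345,-.0098
command_gripper(.055,40)
r.reach(S(x,y,.15),q)
r.move_straight(S(x,y,.0675),q,.12,max_force=15)
command_gripper(.0,40); print(r.read_state()["grip_width"],r.read_state()["contact_force"])
r.move_straight(S(x,y,.18),q,.12)
print(r.read_state()["grip_width"],r.read_state()["contact_force"])
qt=Q(TY+np.pi/2)
r.reach(T(.022,0,.18),qt)
print(r.read_state()["grip_width"],r.read_state()["eef_pos"],r.read_state()["time_s"])
snap("side","s7"); snap("wrist","w7")
a=cv2.resize(cv2.imread("pics/s7.png")[120:260,160:320],None,fx=4,fy=4); cv2.imwrite("pics/s7c.png",a)
E
```

```text
0.027163024751664926 [-0.1362 -0.2567  5.3118]
0.027443821199077803 [-0.2361 -0.2925 -0.351 ]
0.027123837833188492 [ 0.5719 -0.263   0.1798] 29.7333
```

View pics/s7c.png

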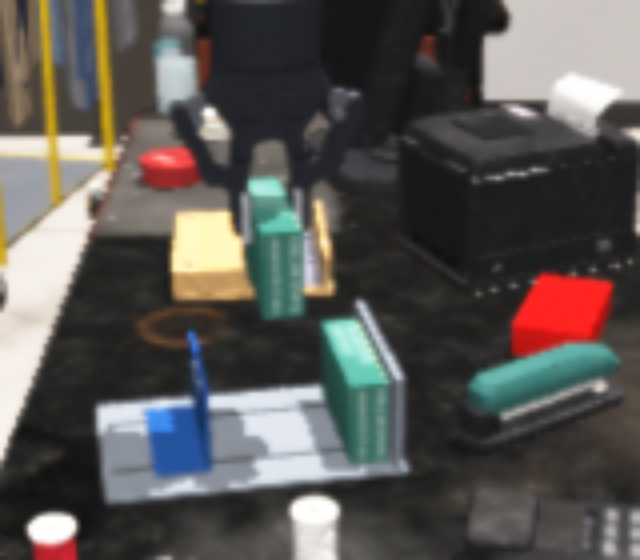

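View pics/w7.png

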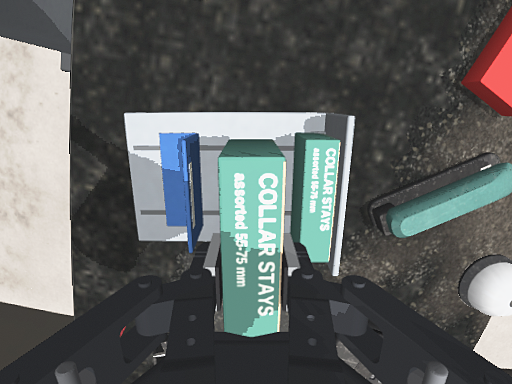

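The carton is held (grip width 27 mm), level and upright, midway between the bookend (180,190) and the second carton (318,195) in the wrist view. I lower it.

```bash
python3 - <<'E'
from h import *
from workcell import r,optics,command_gripper
qt=Q(TY+np.pi/2)
r.move_straight(T(.022,0,.075),qt,.12,max_force=15)
print(r.move_straight(T(.022,0,.064),qt,.02,max_force=5),r.read_state()["eef_pos"],r.read_state()["contact_force"])
command_gripper(.040,40); r.hold(.2)
r.move_straight(T(.022,0,.20),qt,.12)
r.reach(T(.04,0,.26),Q(TY)); r.hold(.1); snap("wrist","w8"); snap("side","s8"); print(r.read_state()["time_s"],r.read_state()["joint_positions"])
P,uv=maskpts("w8",.060,.0712,green,(100,60,400,300))
p,d,st=load("w8")
P,uv=cloud(optics.camera_model("wrist"),d,green(cv2.cvtColor(p,cv2.COLOR_RGB2HSV)),st)
k=(P[:,2]>.058)&(P[:,2]<.073)
t=np.array([inT(a) for a in P])
for n,lo,hi in [("carton",-.02,.055),("mate",.055,.1)]:
    j=k&(t[:,0]>lo)&(t[:,0]<hi)&(abs(t[:,1])<.09); c,s,a,b=rect(P[j]); print(n,j.sum(),inT(c/1000)*1000,s,a,np.median(P[j,2]))
E
```

```text
True [ 0.5715 -0.2643  0.0664] [-1.2653  0.266   4.1712]
34.6917 [-0.5359  0.5659  1.1526  0.      1.4234  0.8615]
carton 709 [22.4915  0.1687] [ 27.2709 108.7464] 9.993227005004883 0.06704930065359616
mate 659 [78.5628 -4.4504] [ 26.7064 109.384 ] 9.389826774597168 0.06696313652151764
```

View pics/w8.png

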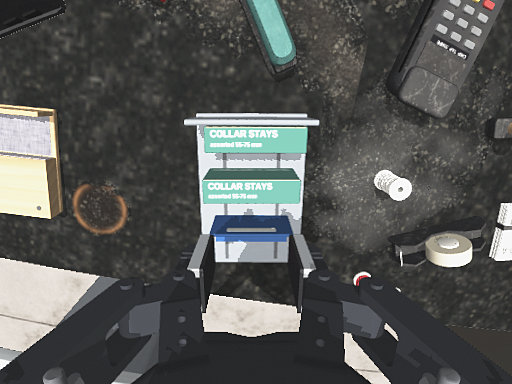

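The carton stands at tray x 22.5, y 0.2 mm, square and released, and the second carton is unmoved. Now I slide the bookend.

```bash
python3 - <<'E'
from h import *
from workcell import r,optics,command_gripper
q=Q(TY); z=.028+.025
command_gripper(0,40)
r.reach(T(-.058,0,.16),q)
r.move_straight(T(-.058,0,z),q,.12,max_force=15)
print(r.move_straight(T(.012,0,z),q,.035,max_force=15),inT(r.read_state()["eef_pos"]),r.read_state()["contact_force"])
print(r.move_straight(T(.030,0,z),q,.015,max_force=10),inT(r.read_state()["eef_pos"]),r.read_state()["contact_force"])
r.hold(.2)
r.move_straight(T(-.01,0,z),q,.1); r.move_straight(T(-.03,0,.2),q,.2)
r.reach(T(.02,0,.26),q); r.hold(.2); snap("wrist","w9"); snap("side","s9"); print(r.read_state()["time_s"])
p,d,st=load("w9"); P,uv=cloud(optics.camera_model("wrist"),d,np.ones(d.shape,bool),st)
h=cv2.cvtColor(p,cv2.COLOR_RGB2HSV)[uv[:,1],uv[:,0]]
t=np.array([inT(a) for a in P]); g=(h[:,0]>70)&(h[:,0]<95)&(h[:,1]>90); bl=(h[:,0]>100)&(h[:,0]<125)&(h[:,1]>120)
k=(P[:,2]>.058)&(P[:,2]<.073)&(abs(t[:,1])<.09)
for n,m,lo,hi in [("carton",g,.03,.067),("mate",g,.067,.1),("book",bl,-.06,.06)]:
    j=k&m&(t[:,0]>lo)&(t[:,0]<hi)
    if j.sum(): c,s,a,b=rect(P[j]); print(n,j.sum(),inT(c/1000)*1000,s,a,np.median(P[j,2]))
a=cv2.resize(cv2.imread("pics/s9.png")[140:290,140:330],None,fx=4,fy=4); cv2.imwrite("pics/s9c.png",a)
E
```

```text
False [0.012 0.   ] [-0.7408 -1.1876 -0.5312]
True [0.0229 0.0003] [-0.7497 -0.9316  0.3923]
42.0333
carton 648 [52.6108  0.1418] [ 27.0413 108.5514] 10.029631614685059 0.0670624433078745
mate 689 [81.0515 -4.2983] [ 26.445  109.3937] 9.72817611694336 0.06703097027444804
book 355 [36.8417  0.3377] [ 3.8981 98.2946] 10.007333755493164 0.06729403897850345
```

View pics/s9c.png

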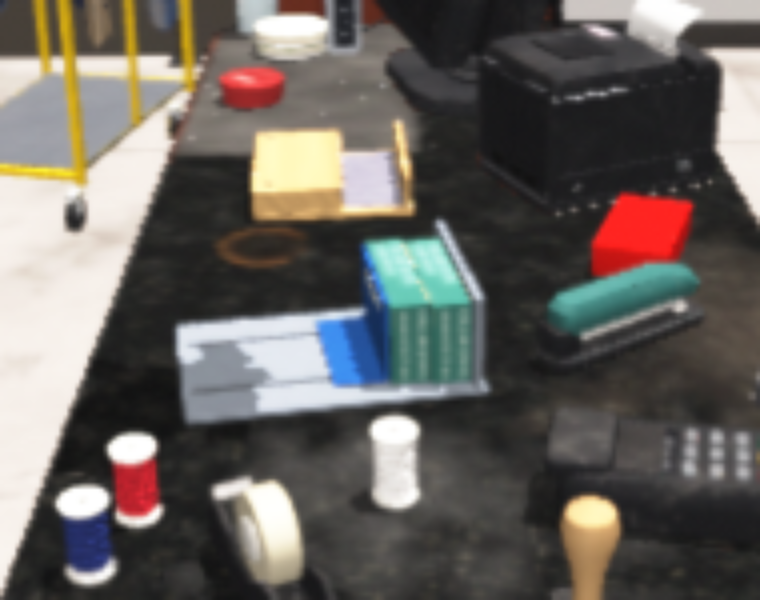

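View pics/w9.png

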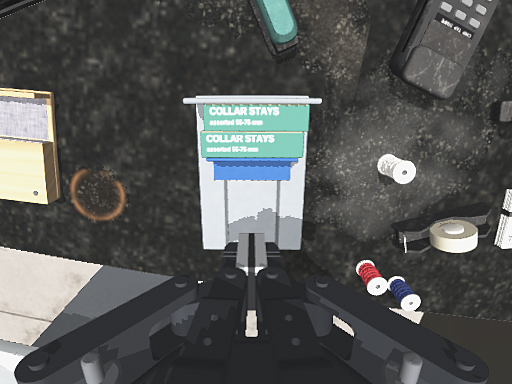

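Both cartons stand snugly against the wall with the bookend closed up. Plate centre 36.8 mm gives a joint reading of ≈ 0.084. The spools and tin are where they were, and the arm is clear.

```bash
python3 -c "
from workcell import r
r.finish_job()"
```

```text
the job is handed in; nothing more can be done
```

I tipped the carton over the step's edge so that it stood free on the landing, then placed it upright in the tray. I then closed the bookend up on both cartons and handed the job in; the last clock reading before that was 42 s of the 72 s allowed. No verdict is reported.

**Tipping:** this took three presses. On the first two the carton fell back flat on the step, and the first also slid it back about 4 mm. I pushed it forward from behind to about 27 mm of overhang. The third press left it leaning at about 48°, and pushing its raised side stood it upright at stand x 34.5 mm, y -9.8 mm.

**Last checks before handing in** (tray frame, from the wrist camera):

| Item | Measured | Allowed |
|---|---|---|
| Moved carton, x | 52.6 mm | 46 to 59 mm |
| Moved carton, y | 0.1 mm | within 22 mm of 0 |
| Moved carton, squareness | about 0.002 rad | 0.15 rad |
| Second carton, x | 81.1 mm | 74 to 86 mm |
| Second carton, y | -4.3 mm | within 30 mm of 0 |
| Bookend joint | about 0.084 | above 0.0795 |

I checked that both cartons stand upright from their top heights and the side picture, not by measuring tilt. I compared the spools and tin with the start only by eye in the side picture, where they look unmoved. Depth heights read about 1 mm low throughout; no check failed.

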